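# Run the fingertips along a door frame's sprung contacts

### The job

Check the sprung contact domes on the L-shaped steel door-frame corner: run your fingertips lightly along the row, starting with the dome at the free end of the longer leg (three domes), round the corner, and along the shorter leg (two domes), so that each dome in turn dips clearly, by about half its travel. Finish while still holding the last dome pressed down, with all the others sprung back up. Touch gently, without shifting or lifting the frame, and leave everything else on the bench where it is.

Things in the scene. Friction and masses are not known exactly. Their poses are not given: they have to be found in the camera images.
- frame: L-shaped steel corner of a door frame, about 2 kg, loose, flat on the bench; legs 44 mm wide, 30 mm high. Origin: underside, centre of the 206 x 154 mm outline; z up. Long leg: centre line y = -55 mm, x -103 to 103; short leg: centre line x = -81, y -77 to 77. Sprung domes in its top: three on the long leg at x = 73, 21, -31, two on the short leg at y = -5, 47.
- frame_corner (a point): point on the frame's flat top (30 mm above the bench) where the two legs' centre lines cross: frame (-81, -55, 30) mm. No dome here. Axes as the frame's. A flange 14 mm wide and 3 mm thick runs along the inner sides of the legs at the bottom.
- dome1 (a joint): how far the first dome is pressed down, m: 0 up, 0.007 fully down. Spring: about 1 N to start, 1.8 N at 2 mm, 3.8 N fully down; springs back when let go.
- dome1_top (a point): centre of the top of the first dome, nearest the free end of the long leg: a metal blunt cone 36 mm across at its foot, 10 mm at its flat top, which stands 8 mm above the frame (38 mm above the bench) when up; its 30 degree slope lets a fingertip slide on to it from any side. Axes as the frame's.
- dome2 (a joint): how far the second dome is pressed down, m: 0 up, 0.007 fully down. Spring: about 1 N to start, 1.8 N at 2 mm, 3.8 N fully down; springs back when let go.
- dome2_top (a point): centre of the top of the second dome, middle of the long leg: a metal blunt cone 36 mm across at its foot, 10 mm at its flat top, which stands 8 mm above the frame (38 mm above the bench) when up; its 30 degree slope lets a fingertip slide on to it from any side. Axes as the frame's.
- dome3 (a joint): how far the third dome is pressed down, m: 0 up, 0.007 fully down. Spring: about 1 N to start, 1.8 N at 2 mm, 3.8 N fully down; springs back when let go.
- dome3_top (a point): centre of the top of the third dome, on the long leg next to the corner: a metal blunt cone 36 mm across at its foot, 10 mm at its flat top, which stands 8 mm above the frame (38 mm above the bench) when up; its 30 degree slope lets a fingertip slide on to it from any side. Axes as the frame's.
- dome4 (a joint): how far the fourth dome is pressed down, m: 0 up, 0.007 fully down. Spring: about 1 N to start, 1.8 N at 2 mm, 3.8 N fully down; springs back when let go.
- dome4_top (a point): centre of the top of the fourth dome, on the short leg next to the corner: a metal blunt cone 36 mm across at its foot, 10 mm at its flat top, which stands 8 mm above the frame (38 mm above the bench) when up; its 30 degree slope lets a fingertip slide on to it from any side. Axes as the frame's.
- dome5 (a joint): how far the fifth and last dome is pressed down, m: 0 up, 0.007 fully down. Spring: about 1 N to start, 1.8 N at 2 mm, 3.8 N fully down; springs back when let go.
- dome5_top (a point): centre of the top of the fifth and last dome, nearest the free end of the short leg: a metal blunt cone 36 mm across at its foot, 10 mm at its flat top, which stands 8 mm above the frame (38 mm above the bench) when up; its 30 degree slope lets a fingertip slide on to it from any side. Axes as the frame's.
- tub: closed white tub, 42 mm diameter, 42 mm high, loose, standing in the inner angle of the frame's L; a bystander. Origin: centre of its underside.
- gland: brass ring nut, 32 mm diameter, 16 mm high, loose, on the open side of the L; a bystander. Origin: centre of its underside.
- wrench: steel wrench about 150 mm long, lying along the outer side of the long leg; a bystander. Origin: middle of its length, underside.
- driver: screwdriver lying on the bench to the robot's right; a bystander. Origin: middle of its length, underside.
- sander: cork sanding block 110 x 60 mm, 50 mm high, to the robot's right; a bystander. Origin: centre of its underside.
- rivetbox: small open grey box 100 x 75 x 40 mm to the robot's left; a bystander. Origin: centre of its underside.
- cleaner: white bottle 60 mm diameter, 160 mm high, to the robot's left; a bystander. Origin: centre of its underside.

How it is judged:
On the way, in this order (a step that is already met when the one before it is completed fails the run):
1. the first dome is pressed down by the fingers at least 2 mm (value of joint dome1 above 0.002 m and contact force between the fingers and frame above 0.3 N), for 0.1 s.
2. the second dome is pressed down by the fingers at least 2 mm (value of joint dome2 above 0.002 m and contact force between the fingers and frame above 0.3 N), for 0.1 s.
3. the third dome is pressed down by the fingers at least 2 mm (value of joint dome3 above 0.002 m and contact force between the fingers and frame above 0.3 N), for 0.1 s.
4. the fourth dome is pressed down by the fingers at least 2 mm (value of joint dome4 above 0.002 m and contact force between the fingers and frame above 0.3 N), for 0.1 s.
5. the fifth dome is pressed down by the fingers at least 2 mm (value of joint dome5 above 0.002 m and contact force between the fingers and frame above 0.3 N), for 0.1 s.
At the end, for the whole second after the job is handed in: The fingers still hold the fifth dome at least 2 mm down, the other four are up (within 1 mm), the frame lies flat within 15 mm of where it was, and all bystanders are within 15 mm of where they were (all of step 5 and value of joint each of dome1, dome2, dome3, dome4 below 0.001 m and distance of each of frame, tub, gland, wrench, driver, sander, rivetbox, cleaner from where it was at the start of the episode below 0.015 m and height (world z) of frame below 0.004 m and angle between frame's own z axis and vertical below 0.05 rad and linear speed of frame below 0.02 m/s); the arm keeps its last pose, push and grip.
It fails at once if the frame or its domes are pressed or pushed with more than 25 N (contact force between the arm and frame above 25 N).
It fails at once if the frame is shifted by more than 15 mm (distance of frame from where it was at the start of the episode above 0.015 m).
It fails at once if the frame is lifted or tipped (height (world z) of frame above 0.006 m or angle between frame's own z axis and vertical above 0.08 rad).
It fails at once if a bystander is shifted or lifted by more than 15 mm (distance of any of tub, gland, wrench, driver, sander, rivetbox, cleaner from where it was at the start of the episode above 0.015 m).
It also fails if it takes over 43 s, if anything falls off the work surface, if the arm or the gripper's body presses on something with over 40 N, if the wrist force passes 120 N, or if a joint passes its speed limit or range.

### The arm

A 6-joint arm with a two-finger parallel gripper is mounted at the origin on the work surface. World frame = base frame: x ahead of the robot, y to its left, z up, the work surface at z = 0. Lengths are in m, angles in rad, forces in N, time in s.
With the tool pointing down it reaches from about 0.375 to 0.9 m from the base axis. Payload 3.1 kg.
Tool frame: the origin (TCP) lies between the finger pads; the fingertips stand 11 mm ahead of it and the grasp point (between the pads) lies 8 mm behind it; z points along the fingers, y is the direction in which the jaws open and shut (so a half turn about z gives the same grasp; the last joint's range is limited). The gripper opens to 85 mm and grips with 20 to 120 N. Pads are 22 mm wide; open, the fingers measure 114 mm over their backs; the gripper's body (76 mm by 85 mm) begins 54 mm behind the grasp point. The pads swing forward as they close: fully open they stand 13 mm farther back than shut.
Start: joints at [1.095, 0.527, 1.433, -0, 1.181, -0.178], TCP at [0.183, 0.598, 0.219] pointing down, gripper open.
Joint ranges: [-3.08, 3.08], [-0.75, 2.2], [0.22, 2.44], [-1.43, 4.57], [0, 2.65], [-2.85, 2.85]. Speed limits (rad/s): [2.79, 2.79, 3.14, 3.14, 3.14, 3.14].

### API

Orientations are given as a unit quaternion [x, y, z, w].
In Python, from station import manip gives the robot as it stands. The module is installed in compiled form; this text tells all that it offers.
- The arm moves only by the tool arm_command, never from a script. Its argument "rows" is a list of rows, each a list of 3 entries, a list of its own where there are three numbers: the shift along the world's x, y, z in mm, then the turn about the world's z in rad, then the closure, from -1 (fully open) to 1 (shut), so that 0 is half open. A call has 1 to 12 rows; each row shifts and turns the commanded pose from where the row before left it; what a row does not reach is not made up. A row lasts 1/8 s, in which the tool goes at most 62.5 mm and 10.7 degrees, less where a joint would pass 70% of its speed; a pose out of reach is approached as far as the arm can. A call with a gripper value outside its range is refused whole. The fingers move at their own pace and stop on an object; "squeeze" is the grip in N (left out, the last holds). Time passes only in rows, so rows that do not move let the fingers close. It gives the time, the measured TCP pose, the force and the opening at its end, in the units of the state.
- manip.sense(): the state, without advancing time (a new reading comes with each control period).
- manip.snapshot(name): name is "scene" or "top" or "wrist"; returns the picture (384x512x3 uint8, blue, green, red); there is no depth.
- manip.get_calibration(name): a dict with "fovy" (degrees; the focal length in pixels is half the picture's height over the tangent of half this angle, whatever the lens; pixels are square), "cx", "cy" (the principal point, pixels), "R" (3x3) and "t" (3): a world point X has camera coordinates R X + t. Camera axes: x right, y down, z forward; pixel columns grow to the right and rows downward; lengths in m; the calibration is good to about 2 mm. A picture is of the moment at which its call begins: read the wrist's pose just before it. get_calibration takes no time and is no camera call; for the wrist camera it gives the pose at the moment of the call.
- manip.sign_off(): hands the job in, once; it reports no verdict.
The state is a dict: "t": time; "q": joint angles; "qd": joint speeds; "tau": joint torques, N m; "tcp_pos": TCP position; "tool_rot": TCP orientation; "force": force on the tool from outside, world axes, zero at the start; "ft_torque": the same for the moment, N m; "finger_gap": opening from 0.0 (shut) to 1.0 (fully open).
Only numpy, scipy, OpenCV 4.12 (cv2) and the standard library are available. Lean on these libraries where they do the work, as an engineer would, in place of code of your own. Each camera call takes 0.05 s, during which the arm holds its last target.

## Working session

There is one attempt and no reset: what is moved stays moved. The work goes in short steps, Python scripts to look and compute and a tool call to move; the robot and the scene stay as the last step left them, time stands still between calls to the robot, and variables do not carry over. Pictures are saved under pics/ and viewed, and the job is handed in when it is done.

Besides the shell and the picture viewer there is one more tool, called after ">>>" as name(argument=value, ...), one argument or row to a line, values as JSON. arm_command: Moves the arm, as the interface text tells. Its arguments: {"type":"object","properties":{"rows":{"type":"array","items":{"type":"array"}},"squeeze":{"type":"number"}},"required":["rows"]}

```bash
mkdir -p pics; python3 - <<'E'
from station import manip
import cv2
s=manip.sense();print(s)
for n in["top","scene"]:
    cv2.imwrite(f"pics/{n}0.png",manip.snapshot(n)); print(n,manip.get_calibration(n))
E
```

```text
{'t': 0.0, 'q': array([ 1.09547038e+00,  5.28449644e-01,  1.43390899e+00, -3.55156269e-06,
        1.18139198e+00, -1.78495334e-01]), 'qd': array([-0.00022844,  0.00224623, -0.00027327,  0.0004436 , -0.00234471,
       -0.00151258]), 'tau': array([-2.49119245e-05, -4.42350483e+01, -1.78017712e+01, -1.77716538e-04,
        8.42206908e-03, -2.48559326e-05]), 'tcp_pos': array([0.18243139, 0.5970057 , 0.21814167]), 'tool_rot': array([ 1.47870290e-01,  9.89006174e-01, -1.02236511e-03, -3.44926236e-04]), 'force': array([-0.32535736,  0.42598927, -0.37576887]), 'ft_torque': array([-0.01115813, -0.02054115, -0.01082773]), 'finger_gap': 0.9999214236131834}
top {'fovy': 42.56874374888134, 'cx': 250.30183287203363, 'cy': 192.84522448277562, 'R': array([[-0.00902754, -0.99995745,  0.00189726],
       [-0.99370116,  0.00875909, -0.11171966],
       [ 0.11169829, -0.00289387, -0.99373795]]), 't': array([-0.01068414,  0.56430286,  1.26161721])}
scene {'fovy': 55.75933610836496, 'cx': 254.29476728091817, 'cy': 190.7908114198204, 'R': array([[-0.88270661,  0.46939743,  0.02225052],
       [ 0.24541472,  0.5008494 , -0.83001295],
       [-0.40075011, -0.72719731, -0.55730012]]), 't': array([ 0.51815079, -0.08040381,  1.19345954])}
```

View pics/top0.png

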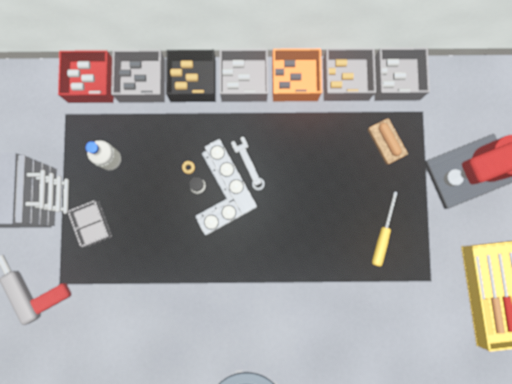

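View pics/scene0.png

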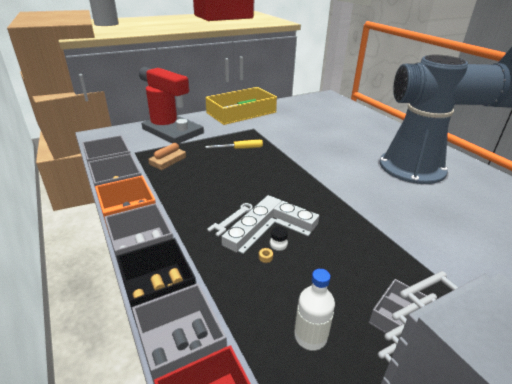

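```bash
python3 - <<'E'
import cv2
im=cv2.imread("pics/top0.png")[125:245,170:290]
cv2.imwrite("pics/crop.png",cv2.resize(im,None,fx=5,fy=5,interpolation=cv2.INTER_CUBIC))
im=cv2.imread("pics/scene0.png")[180:280,200:330]
cv2.imwrite("pics/crop2.png",cv2.resize(im,None,fx=5,fy=5,interpolation=cv2.INTER_CUBIC))
E
```

```text
(no output)
```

View pics/crop.png

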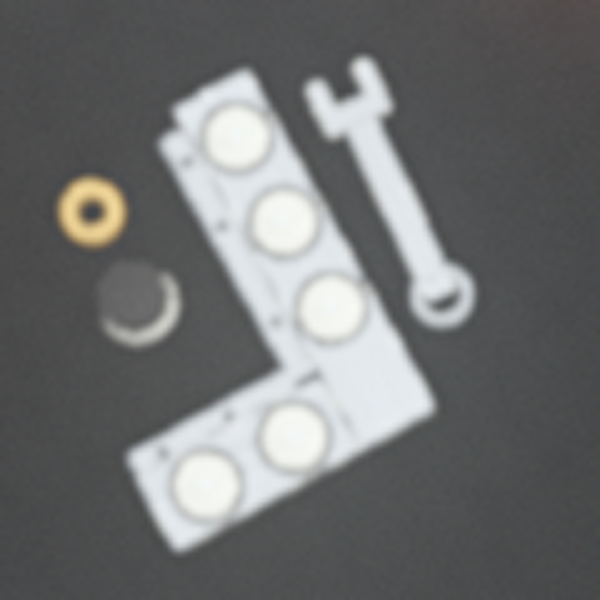

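View pics/crop2.png

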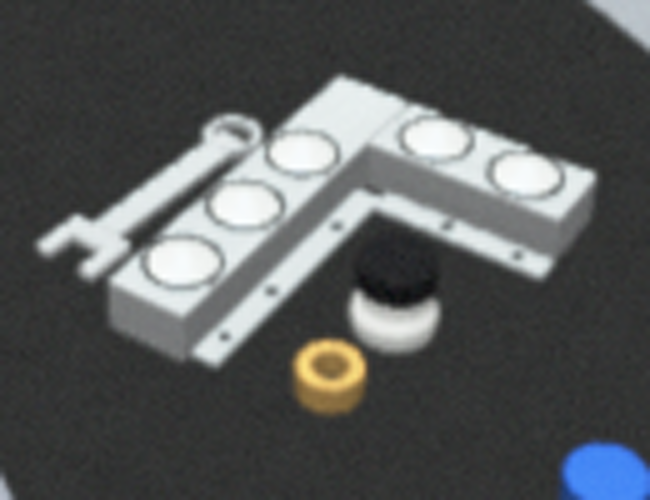

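```bash
cat > fit.py <<'E'
from station import manip
import numpy as np
from scipy.optimize import least_squares
c5=lambda a,o:(np.array(a)+.5)/5-.5+np.array(o)
obs={"top":c5([(238,137),(284,222),(331,307),(293,437),(207,486)],(170,125)),
"scene":c5([(183,262),(246,205),(303,153),(436,138),(528,175)],(200,180))}
D=np.array([[73,-55],[21,-55],[-31,-55],[-81,-5],[-81,47]])/1e3
def w(p,z=.033):
    c,s=np.cos(p[2]),np.sin(p[2]);return np.c_[D@np.array([[c,-s],[s,c]]).T+p[:2],np.full(5,z)]
def pr(n,X):
    k=manip.get_calibration(n);f=192/np.tan(np.radians(k["fovy"]/2));Y=X@k["R"].T+k["t"]
    return Y[:,:2]/Y[:,2:]*f+[k["cx"],k["cy"]]
for ns in (["top"],["scene"],["top","scene"]):
    r=min((least_squares(lambda p:np.concatenate([(pr(n,w(p))-obs[n]).ravel() for n in ns]),[.45,.05,a]) for a in(0,1.5,3,-1.5)),key=lambda r:r.cost)
    print(ns,r.x,r.cost);print(np.round(w(r.x)*1e3,1)[:,:2].tolist(),np.round(r.fun,1))
    c,s=np.cos(r.x[2]),np.sin(r.x[2]);print("corner",r.x[:2]+np.array([[c,-s],[s,c]])@[-.081,-.055])
E
python3 fit.py
```

```text
['top'] [0.58312007 0.08495617 0.49624644] 0.07872447462715194
[[673.5, 71.3], [627.8, 46.6], [582.0, 21.8], [514.3, 42.0], [489.5, 87.7]] [-0.2  0.   0.   0.   0.1  0.2  0.2 -0.  -0.2 -0.2]
corner [ 0.53807766 -0.00197588]
['scene'] [0.58599578 0.08976751 0.49856076] 0.06000026465858301
[[676.4, 76.4], [630.7, 51.5], [585.1, 26.6], [517.2, 46.6], [492.4, 92.3]] [-0.   0.1 -0.1  0.  -0.  -0.1  0.2  0.1 -0.1 -0.2]
corner [0.54115468 0.00273144]
['top', 'scene'] [0.58397346 0.08640761 0.49764078] 3.594673706562433
[[674.4, 72.9], [628.7, 48.1], [583.0, 23.3], [515.2, 43.3], [490.4, 89.0]] [-0.8 -0.3 -0.5 -0.3 -0.4 -0.2 -0.4 -0.4 -0.7 -0.5  0.1 -1.1 -0.  -1.
  0.1 -1.   0.2 -0.8 -0.1 -1.1]
corner [ 0.53905231 -0.00058716]
```

>>> arm_command(
  rows=[
    [[32,-36,0],0.066,1],
    [[32,-36,0],0.066,1],
    [[32,-36,0],0.066,1],
    [[32,-36,0],0.066,1],
    [[32,-36,0],0.066,1],
    [[32,-36,0],0.066,1],
    [[32,-36,0],0.066,1],
    [[32,-36,0],0.066,1],
    [[32,-36,0],0.066,1],
    [[32,-36,0],0.066,1],
    [[32,-36,0],0.066,1],
    [[32,-36,0],0.066,1],
  ],
  squeeze=20,
)

```text
t: 1.6
tcp_pos: [0.5673, 0.1643, 0.2187]
tool_rot: [-0.246, 0.969, 0.0, -0.0]
force: [-1.0, -0.8, -0.4]
finger_gap: -0.0
```

```bash
python3 - <<'E'
from station import manip
import cv2,json
k=manip.get_calibration("wrist")
im=manip.snapshot("wrist");cv2.imwrite("pics/w1.png",im);print(k,manip.sense())
json.dump({a:(b.tolist() if hasattr(b,'tolist') else b) for a,b in k.items()},open("w1.json","w"))
cv2.imwrite("pics/top1.png",manip.snapshot("top"))
E
```

```text
{'fovy': 59.94584742709337, 'cx': 255.60211098276633, 'cy': 192.38763492474595, 'R': array([[-4.77704208e-01,  8.78520733e-01,  1.10402576e-04],
       [ 8.47672330e-01,  4.60897072e-01,  2.62727063e-01],
       [ 2.30760288e-01,  1.25599409e-01, -9.64870187e-01]]), 't': array([ 0.12623422, -0.5904549 ,  0.22786764])} {'t': 1.65, 'q': array([ 0.08591309,  0.48472725,  1.51495026, -0.00448961,  1.13676292,
       -1.97831261]), 'qd': array([ 0.04677523, -0.01891541,  0.02576499,  0.03004134, -0.02201534,
        0.19630052]), 'tau': array([  6.55198127, -44.5964241 , -12.92450309,   0.98740205,
         1.0663712 ,  -0.28308294]), 'tcp_pos': array([0.57278485, 0.15947916, 0.2189143 ]), 'tool_rot': array([-0.24512836,  0.96948506, -0.00242524,  0.00221639]), 'force': array([ 3.61453047, -2.85334395,  0.65114621]), 'ft_torque': array([-0.09667237, -0.11821012,  0.02642577]), 'finger_gap': -0.002267265846548346}
```

View pics/w1.png

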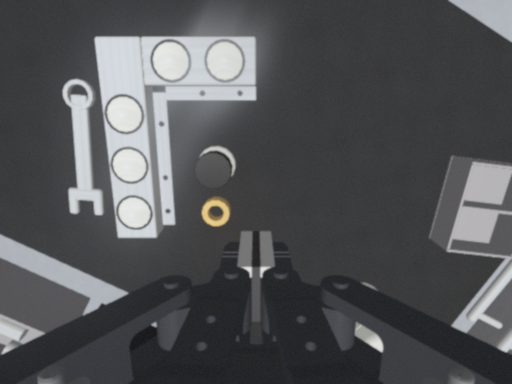

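```bash
cat > fit2.py <<'E'
exec(open("fit.py").read().split("for ns")[0])
import json,cv2
im=cv2.imread("pics/w1.png");g=cv2.GaussianBlur(cv2.cvtColor(im,6),(3,3),0)
W=[]
for (u,v) in [(135,212),(129,165),(125,114),(171,61),(225,61)]:
    p=cv2.HoughCircles(g[v-26:v+26,u-26:u+26],cv2.HOUGH_GRADIENT,1.5,40,param1=100,param2=10,minRadius=14,maxRadius=24)
    print(None if p is None else p[0][0]+[u-26,v-26,0]); W.append((u,v))
obs["wrist"]=np.array(W,float)
kw={a:np.array(b) for a,b in json.load(open("w1.json")).items()}
gc=manip.get_calibration
cal=lambda n: kw if n=="wrist" else gc(n)
def pr(n,X):
    k=cal(n);f=192/np.tan(np.radians(k["fovy"]/2));Y=X@k["R"].T+k["t"]
    return Y[:,:2]/Y[:,2:]*f+[k["cx"],k["cy"]]
for ns in (["wrist"],["top","scene","wrist"]):
    r=min((least_squares(lambda p:np.concatenate([(pr(n,w(p))-obs[n]).ravel() for n in ns]),[.58,.08,a]) for a in(0,.5)),key=lambda r:r.cost)
    print(ns,r.x,r.cost);print(np.round(w(r.x)*1e3,1)[:,:2].tolist(),np.round(r.fun,1))
    c,s=np.cos(r.x[2]),np.sin(r.x[2]);print("corner",r.x[:2]+np.array([[c,-s],[s,c]])@[-.081,-.055])
print(manip.sense()["tcp_pos"],manip.sense()["force"])
E
python3 fit2.py
```

```text
[133.75 212.25  14.75]
[129.25       165.25        18.20000076]
[125.25       112.75        18.04999924]
[169.75        58.25        19.85000038]
[223.75        59.75        18.20000076]
['wrist'] [0.58228356 0.08620321 0.49720471] 0.9545437827406055
[[672.7, 72.7], [627.0, 47.9], [581.3, 23.1], [513.5, 43.2], [488.7, 88.9]] [-0.6  0.6  0.6  0.3 -0.5 -0.   0.2 -0.4  0.3 -0.3]
corner [ 0.53732448 -0.00077197]
['top', 'scene', 'wrist'] [0.5826497  0.08617638 0.49742487] 6.074832968775183
[[673.0, 72.7], [627.3, 47.9], [581.7, 23.0], [513.9, 43.1], [489.0, 88.8]] [-0.7  0.2 -0.4  0.2 -0.3  0.3 -0.3  0.2 -0.6  0.   0.6 -1.3  0.4 -1.2
  0.5 -1.2  0.6 -1.   0.3 -1.3 -0.8  0.9  0.5  0.6 -0.7  0.3 -0.  -0.
  0.1  0. ]
corner [ 0.53770977 -0.00080869]
[0.57045938 0.16181109 0.21878468] [-0.39664439 -0.38298014  1.64453978]
```

>>> arm_command(
  rows=[
    [[26,-23,0],0,1],
    [[26,-23,-20],0,1],
    [[26,-23,-40],0,1],
    [[25,-22,-40],0,1],
    [[0,0,-30],0,1],
    [[0,0,-20],0,1],
    [[0,0,0],0,1],
    [[0,0,0],0,1],
    [[0,0,0],0,1],
    [[0,0,0],0,1],
  ],
)

```text
t: 2.95
tcp_pos: [0.6704, 0.0748, 0.0705]
tool_rot: [-0.245, 0.969, -0.0, 0.001]
force: [-0.1, -0.0, 0.6]
finger_gap: 0.002
```

```bash
cat > s.py <<'E'
from station import manip
import numpy as np
s=manip.sense();print(s["t"],np.round(s["tcp_pos"]*1e3,2),np.round(s["force"],2),s["tool_rot"].round(3))
E
python3 s.py
```

```text
2.95 [670.4   74.85  70.46] [-0.09 -0.05  0.59] [-0.245  0.969 -0.     0.001]
```

>>> arm_command(
  rows=[
    [[2.6,-2,-10],0,1],
    [[0,0,-8],0,1],
    [[0,0,0],0,1],
    [[0,0,0],0,1],
    [[0,0,0],0,1],
    [[0,0,0],0,1],
  ],
)

```text
t: 3.7
tcp_pos: [0.6725, 0.0727, 0.0514]
tool_rot: [-0.245, 0.97, -0.0, 0.0]
force: [0.0, -0.7, -0.0]
finger_gap: -0.0
```

```bash
python3 s.py
```

```text
3.7 [672.52  72.67  51.38] [ 0.04 -0.72 -0.03] [-0.245  0.97  -0.     0.   ]
```

>>> arm_command(
  rows=[
    [[0,0,-2],0,1],
    [[0,0,-1],0,1],
    [[0,0,-1],0,1],
    [[0,0,0],0,1],
    [[0,0,0],0,1],
    [[0,0,0],0,1],
  ],
)

```text
t: 4.45
tcp_pos: [0.6724, 0.0727, 0.0472]
tool_rot: [-0.245, 0.97, -0.0, 0.0]
force: [-0.9, 0.3, -0.9]
finger_gap: 0.001
```

```bash
cat > a.py <<'E'
from station import manip
import numpy as np,cv2,sys
F=[];P=[]
for i in range(int(sys.argv[1])):
    im=manip.snapshot("scene");s=manip.sense();F.append(s["force"]);P.append(s["tcp_pos"])
print(s["t"],np.round(np.mean(P,0)*1e3,2),np.round(np.std(P,0)*1e3,2),np.round(np.mean(F,0),2),np.round(np.std(F,0),2))
cv2.imwrite("pics/s_%d.png"%round(s["t"]*100),cv2.resize(im[180:280,200:330],None,fx=5,fy=5,interpolation=2))
E
python3 a.py 6
```

```text
4.75 [672.37  72.66  47.15] [0.03 0.01 0.02] [ 0.04  0.25 -0.26] [0.58 0.68 0.33]
```

>>> arm_command(
  rows=[
    [[0,0,-1],0,1],
    [[0,0,-0.5],0,1],
    [[0,0,0],0,1],
    [[0,0,0],0,1],
  ],
)

```text
t: 5.25
tcp_pos: [0.6724, 0.0727, 0.0456]
tool_rot: [-0.245, 0.969, 0.0, 0.0]
force: [-0.4, 0.2, -0.7]
finger_gap: -0.002
```

```bash
python3 a.py 6
```

```text
5.55 [672.37  72.67  45.64] [0.01 0.01 0.02] [ 0.11 -0.02  0.03] [0.37 0.58 0.38]
```

```bash
ls -t pics|head -2; python3 - <<'E'
from station import manip
import cv2
cv2.imwrite("pics/w2.png",manip.snapshot("wrist"))
E
```

```text
s_555.png
s_475.png
```

View pics/w2.png

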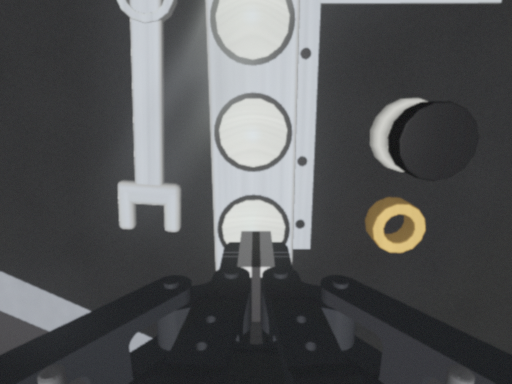

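View pics/s_555.png

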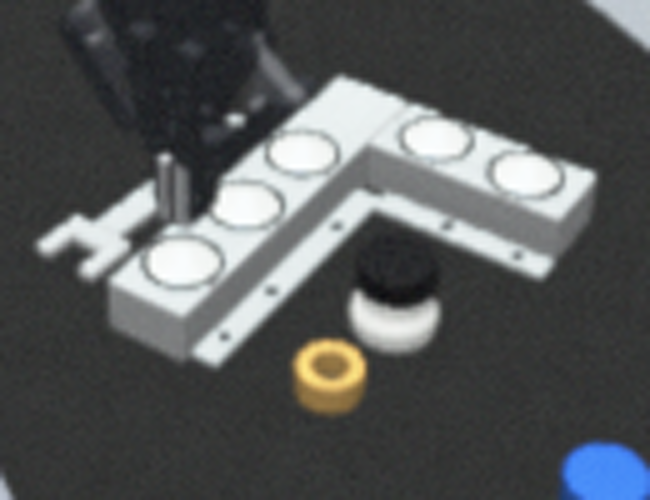

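```bash
python3 - <<'E'
from station import manip
import numpy as np
T=manip.sense()["tcp_pos"]
print(T)
for n in("scene","wrist"):
    k=manip.get_calibration(n);f=192/np.tan(np.radians(k["fovy"]/2))
    for X in [T,T-[0,0,.011],[T[0],T[1],.06],[.673,.0727,.038],T+[0,0,.008]]:
        Y=k["R"]@X+k["t"];u=Y[:2]/Y[2]*f+[k["cx"],k["cy"]];print(n,np.round(X,4),u.round(1),((u-[200,180]+.5)*5-.5).round() if n=="scene" else "", Y[2].round(3))
E
```

```text
[0.6723605  0.07267069 0.04562662]
scene [0.6724 0.0727 0.0456] [237.  226.5] [187. 234.] 0.846
scene [0.6724 0.0727 0.0346] [237.1 230.1] [187. 252.] 0.852
scene [0.6724 0.0727 0.06  ] [237.  221.6] [187. 210.] 0.838
scene [0.673  0.0727 0.038 ] [236.8 229.1] [186. 247.] 0.85
scene [0.6724 0.0727 0.0536] [237.  223.8] [187. 221.] 0.841
wrist [0.6724 0.0727 0.0456] [254.8 239.2]  0.168
wrist [0.6724 0.0727 0.0346] [254.9 231. ]  0.179
wrist [0.6724 0.0727 0.06  ] [254.8 251.5]  0.155
wrist [0.673  0.0727 0.038 ] [254.4 234.4]  0.176
wrist [0.6724 0.0727 0.0536] [254.8 245.8]  0.161
```

```bash
python3 - <<'E'
from station import manip
import cv2,numpy as np
from scipy.optimize import least_squares
k=manip.get_calibration("wrist");im=manip.snapshot("wrist")
cv2.imwrite("pics/w3.png",cv2.resize(im[0:290,180:340],None,fx=3,fy=2*1.0,interpolation=2)) if 0 else cv2.imwrite("pics/w3.png",cv2.resize(im[90:280,160:340],None,fx=3,fy=3,interpolation=2))
f=192/np.tan(np.radians(k["fovy"]/2))
# dome rims left/right extents in px (u) -> foot diameter 36 mm
for v,uw in((131,76),(18,84)): 
    print(v,"depth",.036*f/uw)
for X in ([.6273,.0479,.03],[.5816,.023,.03]):
    Y=k["R"]@X+k["t"];print(Y,Y[:2]/Y[2]*f+[k["cx"],k["cy"]])
E
```

```text
131 depth 0.1576975198822211
18 depth 0.14267870846486672
[-0.00071549 -0.03005042  0.16995829] [254.20058823 133.5244067 ]
[-0.00086263 -0.08025429  0.15624518] [253.76407162  21.38705975]
```

View pics/w3.png

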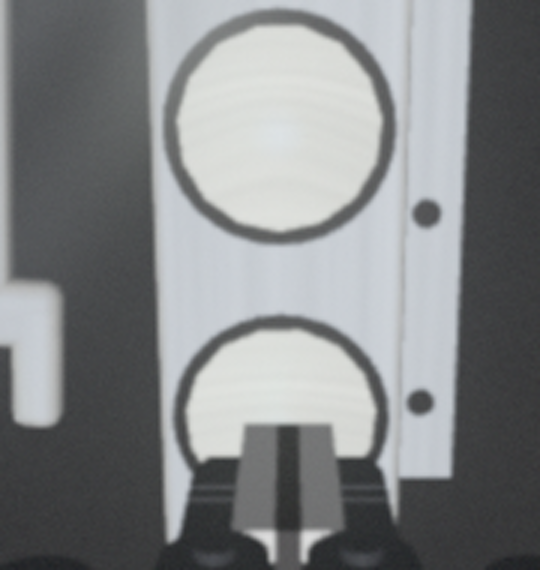

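```bash
python3 - <<'E'
import cv2
im=cv2.imread("pics/top1.png")
from station import manip
t=manip.snapshot("top");cv2.imwrite("pics/t3.png",cv2.resize(t[100:250,150:330],None,fx=4,fy=4,interpolation=2))
s=manip.snapshot("scene");cv2.imwrite("pics/s3.png",cv2.resize(s[120:270,190:330],None,fx=4,fy=4,interpolation=2))
E
```

```text
(no output)
```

View pics/s3.png

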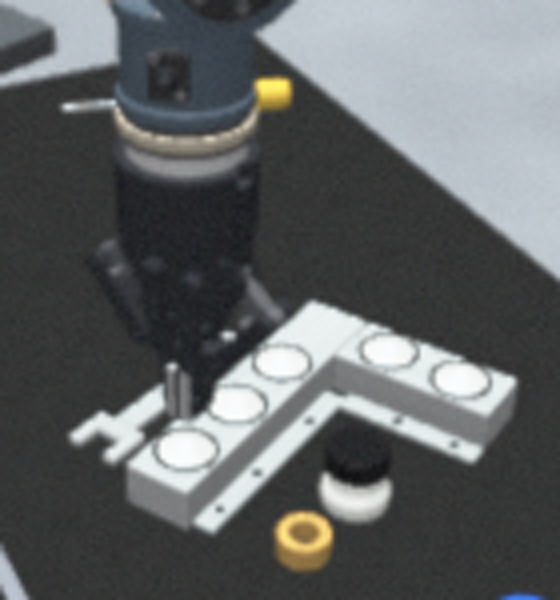

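View pics/t3.png

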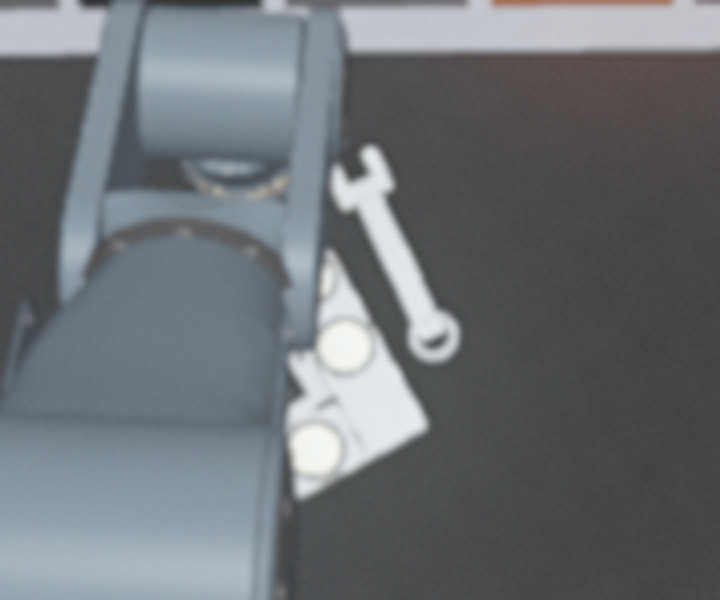

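>>> arm_command(
  rows=[
    [[0,0,-1],0,1],
    [[0,0,-1],0,1],
    [[0,0,-1],0,1],
    [[0,0,0],0,1],
    [[0,0,0],0,1],
  ],
)

```text
t: 6.38
tcp_pos: [0.6724, 0.0727, 0.0426]
tool_rot: [-0.245, 0.97, 0.0, -0.0]
force: [-0.4, 0.5, -1.1]
finger_gap: 0.001
```

```bash
python3 a.py 4
```

```text
6.575 [672.39  72.65  42.65] [0.01 0.01 0.02] [ 0.22 -0.01  0.01] [0.35 0.39 0.62]
```

```bash
python3 - <<'E'
from station import manip
import cv2
s=manip.snapshot("scene");cv2.imwrite("pics/s4.png",cv2.resize(s[205:255,210:270],None,fx=12,fy=12,interpolation=2))
w=manip.snapshot("wrist");cv2.imwrite("pics/w4.png",cv2.resize(w[160:260,200:310],None,fx=6,fy=6,interpolation=2))
E
```

```text
(no output)
```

View pics/s4.png

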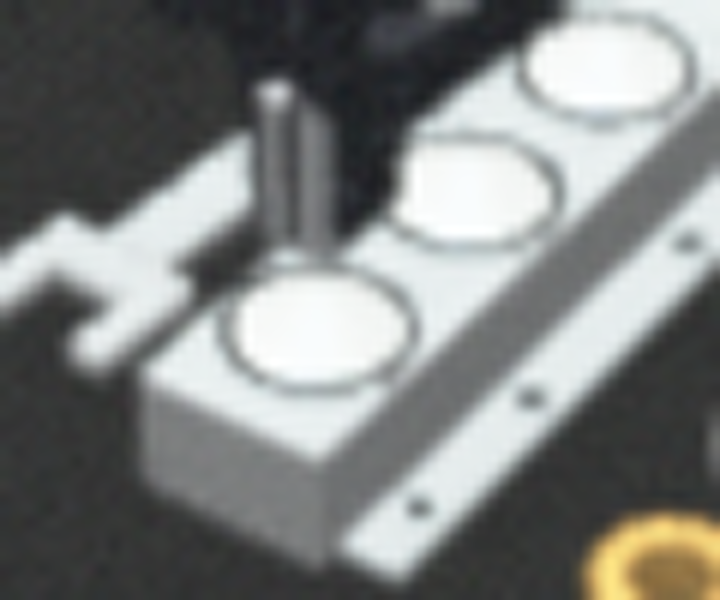

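View pics/w4.png

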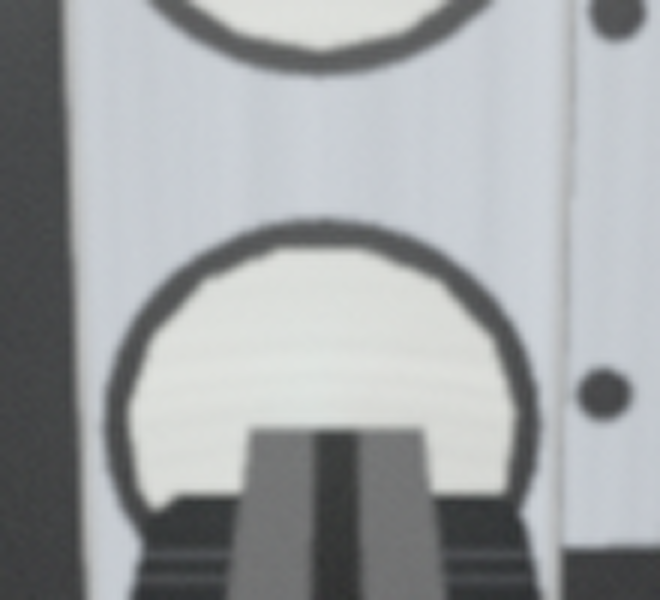

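```bash
python3 - <<'E'
from station import manip
import numpy as np
T=manip.sense()["tcp_pos"];L=np.array([.879,.477,0])*.011
for n,sg in(("scene",1),("wrist",-1)):
    k=manip.get_calibration(n);f=192/np.tan(np.radians(k["fovy"]/2));print(-k["R"].T@k["t"])
    for z in(.03,.035,.04,.045,.05,.055,.06):
        X=T+sg*L;X[2]=z
        Y=k["R"]@X+k["t"];u=Y[:2]/Y[2]*f+[k["cx"],k["cy"]];print(n,z,u.round(1),((u-[210,205]+.5)*12).round(),round(.016*f/Y[2],1))
E
```

```text
[0.95538644 0.66493213 0.58684981]
scene 0.03 [234.3 234.1] [298. 355.] 6.9
scene 0.035 [234.3 232.5] [297. 336.] 6.9
scene 0.04 [234.3 230.8] [297. 316.] 6.9
scene 0.045 [234.2 229.2] [297. 296.] 6.9
scene 0.05 [234.2 227.5] [297. 276.] 6.9
scene 0.055 [234.2 225.8] [296. 256.] 7.0
scene 0.06 [234.2 224.1] [296. 235.] 7.0
[0.61304192 0.04107376 0.19888836]
wrist 0.03 [254.8 210.6] [544.  73.] 30.0
wrist 0.035 [254.8 213.6] [544. 110.] 30.8
wrist 0.04 [254.8 216.9] [543. 148.] 31.7
wrist 0.045 [254.8 220.3] [543. 189.] 32.6
wrist 0.05 [254.7 223.9] [543. 233.] 33.6
wrist 0.055 [254.7 227.7] [542. 279.] 34.7
wrist 0.06 [254.7 231.8] [542. 328.] 35.8
```

>>> arm_command(
  rows=[
    [[0,0,-2],0,1],
    [[0,0,-2],0,1],
    [[0,0,-1],0,1],
    [[0,0,0],0,1],
    [[0,0,0],0,1],
  ],
)

```text
t: 7.3
tcp_pos: [0.6724, 0.0726, 0.0376]
tool_rot: [-0.245, 0.97, -0.0, 0.0]
force: [0.9, -0.5, 1.1]
finger_gap: -0.001
```

```bash
python3 a.py 3
```

```text
7.45 [672.41  72.67  37.68] [0.01 0.03 0.02] [0.06 0.3  0.72] [0.57 0.27 0.8 ]
```

```bash
python3 a.py 8; python3 - <<'E'
from station import manip
import cv2
s=manip.snapshot("scene");cv2.imwrite("pics/s5.png",cv2.resize(s[205:255,210:270],None,fx=12,fy=12,interpolation=2))
E
```

```text
7.85 [672.38  72.66  37.65] [0.02 0.01 0.02] [ 0.11 -0.26 -0.09] [0.39 0.33 0.35]
```

View pics/s5.png

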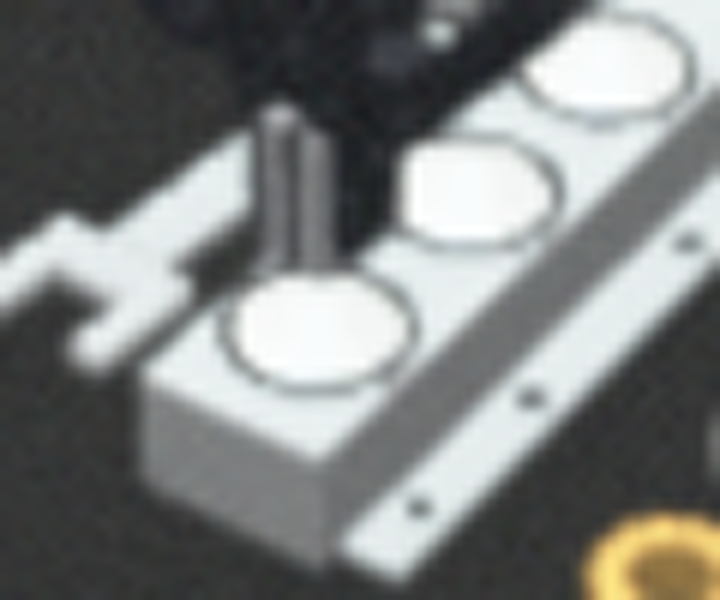

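>>> arm_command(
  rows=[
    [[0,0,-2],0,1],
    [[0,0,-2],0,1],
    [[0,0,-1],0,1],
    [[0,0,0],0,1],
    [[0,0,0],0,1],
  ],
)

```text
t: 8.52
tcp_pos: [0.6724, 0.0727, 0.0326]
tool_rot: [-0.245, 0.97, -0.0, 0.0]
force: [0.6, 0.6, -0.2]
finger_gap: 0.001
```

```bash
python3 a.py 5
```

```text
8.775 [672.41  72.66  32.67] [0.02 0.01 0.02] [-0.5   0.27  0.08] [0.45 0.53 0.23]
```

>>> arm_command(
  rows=[
    [[0,0,-1.5],0,1],
    [[0,0,-1.5],0,1],
    [[0,0,0],0,1],
    [[0,0,0],0,1],
  ],
)

```text
t: 9.28
tcp_pos: [0.6723, 0.0727, 0.0296]
tool_rot: [-0.245, 0.97, 0.0, -0.0]
force: [0.4, -0.5, 0.1]
finger_gap: -0.005
```

```bash
python3 a.py 5; python3 - <<'E'
from station import manip
import cv2
s=manip.snapshot("scene");cv2.imwrite("pics/s6.png",cv2.resize(s[205:255,210:270],None,fx=12,fy=12,interpolation=2))
w=manip.snapshot("wrist");cv2.imwrite("pics/w6.png",cv2.resize(w[160:260,200:310],None,fx=6,fy=6,interpolation=2))
E
```

```text
9.525 [672.38  72.67  29.64] [0.02 0.01 0.02] [-0.07 -0.08 -0.  ] [0.33 0.38 0.44]
```

View pics/s6.png

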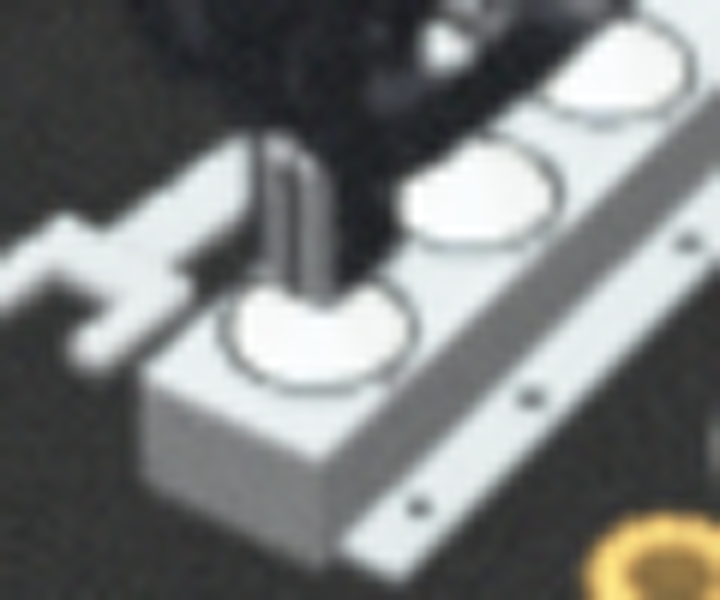

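View pics/w6.png

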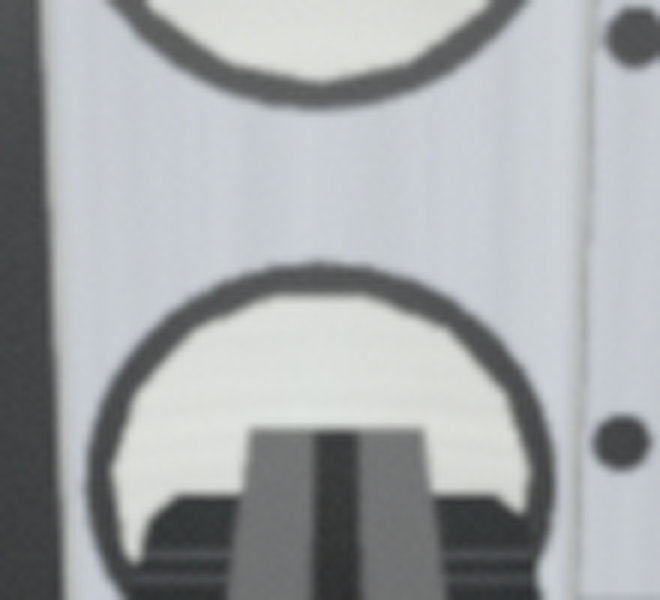

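>>> arm_command(
  rows=[
    [[0,0,-2],0,1],
    [[0,0,-2],0,1],
    [[0,0,-1],0,1],
    [[0,0,0],0,1],
    [[0,0,0],0,1],
  ],
)

```text
t: 10.25
tcp_pos: [0.6723, 0.0727, 0.0247]
tool_rot: [-0.245, 0.97, -0.0, -0.0]
force: [0.0, 0.7, 1.5]
finger_gap: -0.002
```

```bash
python3 a.py 5
```

```text
10.5 [672.36  72.65  24.72] [0.01 0.01 0.02] [-0.43  0.09  1.46] [0.34 0.58 0.5 ]
```

>>> arm_command(
  rows=[
    [[0,0,-1.5],0,1],
    [[0,0,-1],0,1],
    [[0,0,0],0,1],
    [[0,0,0],0,1],
  ],
)

```text
t: 11.0
tcp_pos: [0.6724, 0.0727, 0.0222]
tool_rot: [-0.245, 0.97, -0.0, 0.0]
force: [-0.6, 0.5, 2.0]
finger_gap: -0.0
```

```bash
python3 a.py 8; python3 - <<'E'
from station import manip
import cv2
s=manip.snapshot("scene");cv2.imwrite("pics/s7.png",cv2.resize(s[205:255,210:270],None,fx=12,fy=12,interpolation=2))
w=manip.snapshot("wrist");cv2.imwrite("pics/w7.png",cv2.resize(w[160:260,200:310],None,fx=6,fy=6,interpolation=2))
E
```

```text
11.4 [672.37  72.67  22.17] [0.01 0.02 0.02] [-0.29  0.08  2.34] [0.45 0.29 0.48]
```

View pics/s7.png

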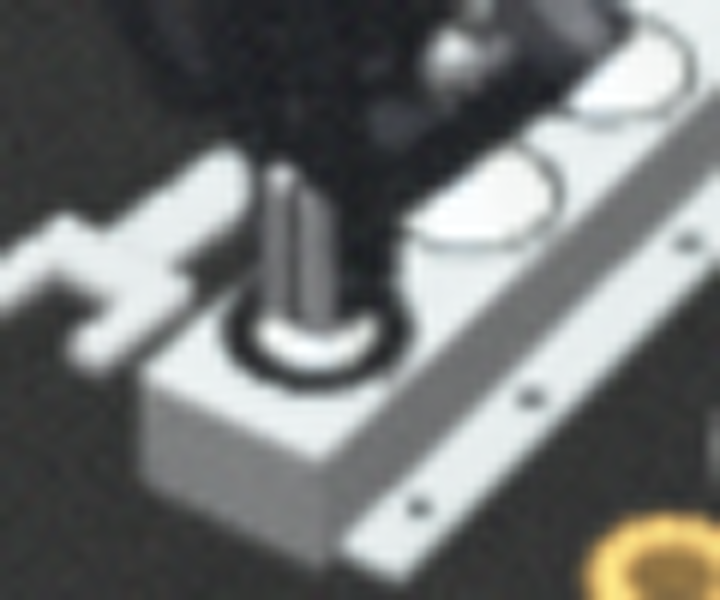

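View pics/w7.png

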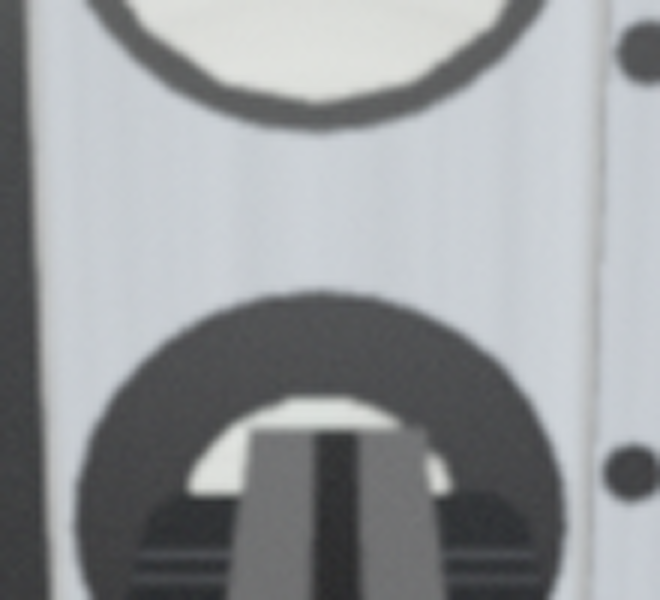

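>>> arm_command(
  rows=[
    [[-4.6,-2.5,0],0,1],
    [[-4.6,-2.5,0],0,1],
    [[-4.6,-2.5,0],0,1],
    [[-4.6,-2.5,0],0,1],
    [[-4.6,-2.5,0],0,1],
    [[-4.6,-2.5,0],0,1],
    [[-4.6,-2.5,0],0,1],
    [[-4.6,-2.5,0],0,1],
    [[-4.4,-2.4,0],0,1],
    [[-4.4,-2.4,0],0,1],
    [[0,0,0],0,1],
    [[0,0,0],0,1],
  ],
)

```text
t: 13.0
tcp_pos: [0.6257, 0.0474, 0.0219]
tool_rot: [-0.245, 0.969, -0.0, -0.001]
force: [-0.5, -0.6, 3.6]
finger_gap: 0.0
```

```bash
python3 a.py 4; python3 - <<'E'
from station import manip
import cv2
s=manip.snapshot("scene");cv2.imwrite("pics/s8.png",cv2.resize(s[190:260,205:295],None,fx=8,fy=8,interpolation=2))
w=manip.snapshot("wrist");cv2.imwrite("pics/w8.png",w)
E
```

```text
13.2 [625.88  47.59  21.82] [0.11 0.1  0.01] [-1.35 -1.34  2.31] [0.25 0.32 0.73]
```

View pics/s8.png

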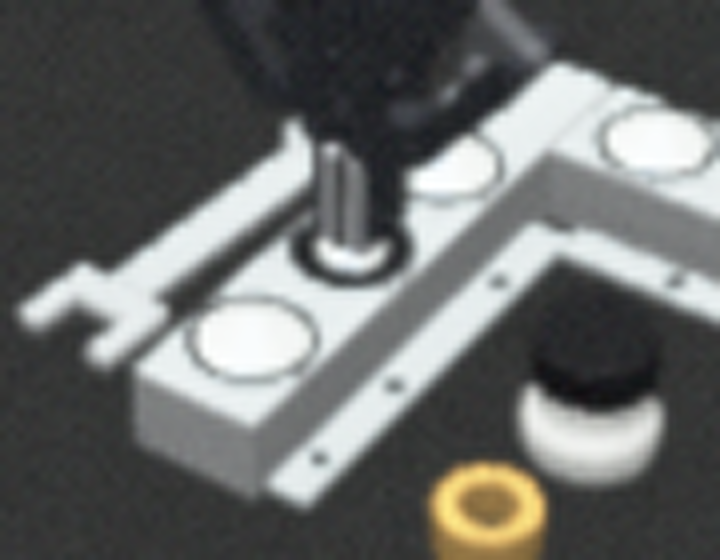

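View pics/w8.png

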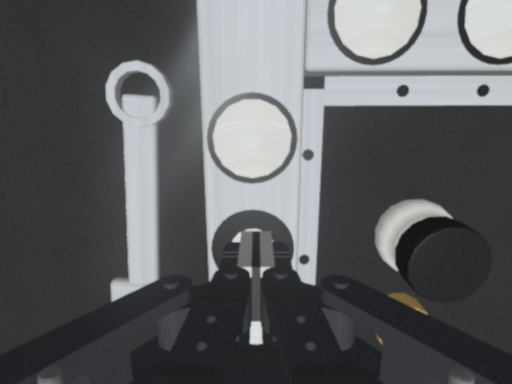

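>>> arm_command(
  rows=[
    [[-4.5,-2.5,0.2],0,1],
    [[-4.5,-2.5,0],0,1],
    [[-4.5,-2.5,0],0,1],
    [[-4.5,-2.5,0],0,1],
    [[-4.5,-2.5,0],0,1],
    [[-4.5,-2.5,0],0,1],
    [[-4.5,-2.5,0],0,1],
    [[-4.5,-2.5,0],0,1],
    [[-4.5,-2.4,0],0,1],
    [[-4.4,-2.4,0],0,1],
    [[0,0,0],0,1],
    [[0,0,0],0,1],
  ],
)

```text
t: 14.8
tcp_pos: [0.5809, 0.0227, 0.0221]
tool_rot: [-0.245, 0.969, 0.0, -0.001]
force: [-0.5, -1.3, 2.6]
finger_gap: 0.001
```

```bash
python3 a.py 4; python3 - <<'E'
from station import manip
import cv2
s=manip.snapshot("scene");cv2.imwrite("pics/s9.png",cv2.resize(s[180:260,205:325],None,fx=6,fy=6,interpolation=2))
w=manip.snapshot("wrist");cv2.imwrite("pics/w9.png",w)
E
```

```text
15.0 [581.03  22.93  22.09] [0.09 0.09 0.01] [-1.34 -1.9   2.15] [0.52 0.28 0.19]
```

View pics/s9.png

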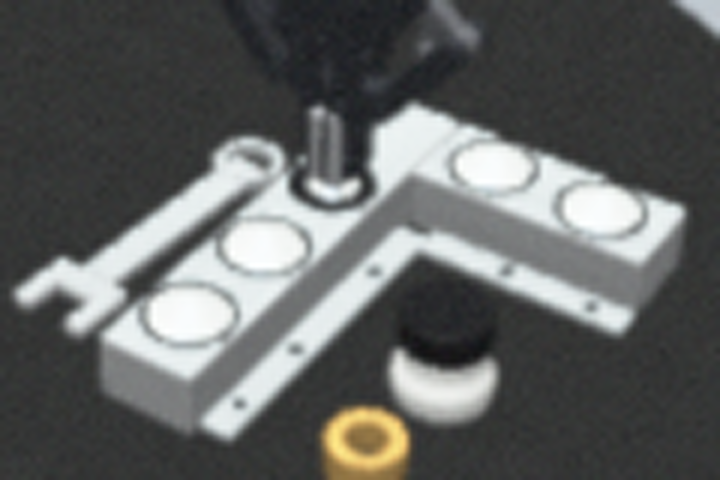

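View pics/w9.png

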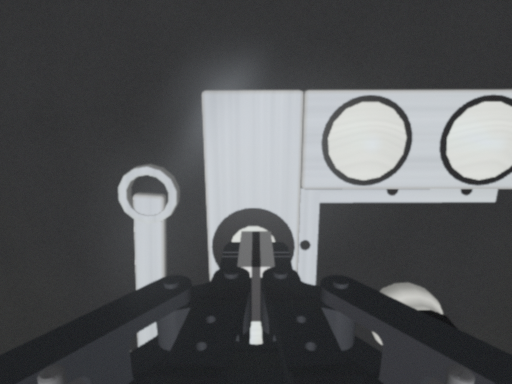

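>>> arm_command(
  rows=[
    [[-5.5,-3,0],0,1],
    [[-5.5,-3,0],0,1],
    [[-5.5,-3,0],0,1],
    [[-5.5,-3,0],0,1],
    [[-5.5,-3,0],0,1],
    [[-5.5,-3,0],0,1],
    [[-5.5,-3,0],0,1],
    [[-5,-2.7,0],0,1],
    [[0,0,0],0,1],
    [[0,0,0],0,1],
  ],
)

```text
t: 16.35
tcp_pos: [0.5386, -0.0007, 0.0224]
tool_rot: [-0.245, 0.97, -0.0, 0.0]
force: [-0.2, 0.6, -0.7]
finger_gap: 0.002
```

```bash
python3 a.py 4; python3 - <<'E'
from station import manip
import cv2
w=manip.snapshot("wrist");cv2.imwrite("pics/w10.png",w)
s=manip.snapshot("scene");cv2.imwrite("pics/s10.png",cv2.resize(s[180:260,205:325],None,fx=6,fy=6,interpolation=2))
E
```

```text
16.55 [538.65  -0.6   22.35] [0.05 0.03 0.02] [-0.13 -0.21  0.08] [0.2  0.18 0.23]
```

View pics/s10.png

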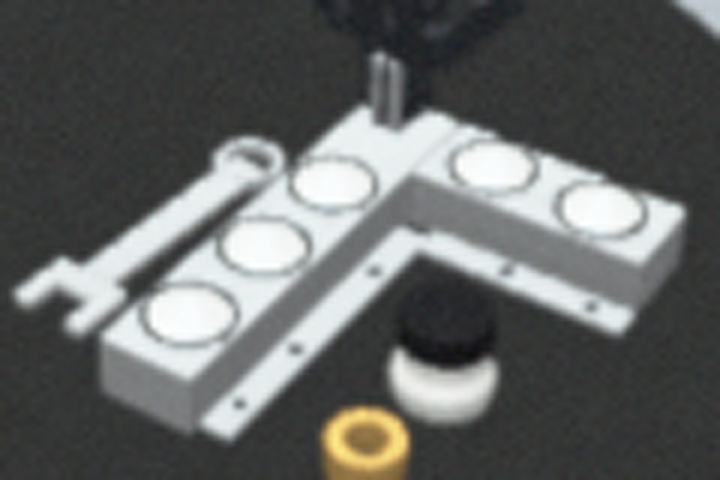

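View pics/w10.png

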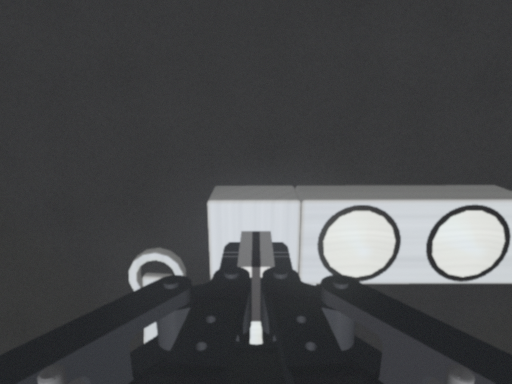

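>>> arm_command(
  rows=[
    [[-2.5,4.4,0],0,1],
    [[-2.5,4.4,0],0,1],
    [[-2.5,4.4,0],0,1],
    [[-2.5,4.4,0],0,1],
    [[-2.5,4.4,0],0,1],
    [[-2.5,4.4,0],0,1],
    [[-2.5,4.4,0],0,1],
    [[-2.5,4.4,0],0,1],
    [[-2.4,4.3,0],0,1],
    [[-2.4,4.3,0],0,1],
    [[0,0,0],0,1],
    [[0,0,0],0,1],
  ],
)

```text
t: 18.15
tcp_pos: [0.513, 0.0437, 0.0222]
tool_rot: [-0.245, 0.97, 0.0, -0.0]
force: [-0.2, 1.4, 2.3]
finger_gap: -0.001
```

```bash
python3 a.py 4; python3 - <<'E'
from station import manip
import cv2
w=manip.snapshot("wrist");cv2.imwrite("pics/w11.png",w)
s=manip.snapshot("scene");cv2.imwrite("pics/s11.png",cv2.resize(s[180:260,205:325],None,fx=6,fy=6,interpolation=2))
E
```

```text
18.35 [512.96  43.48  22.18] [0.01 0.09 0.  ] [0.3  1.92 2.28] [0.33 0.43 0.24]
```

View pics/s11.png

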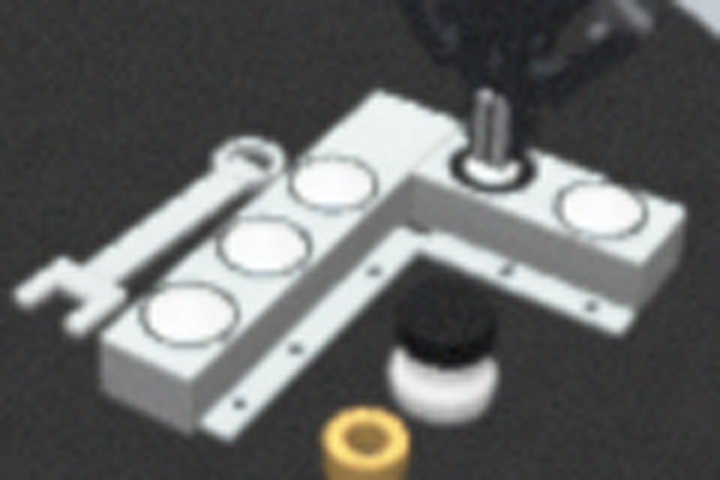

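View pics/w11.png

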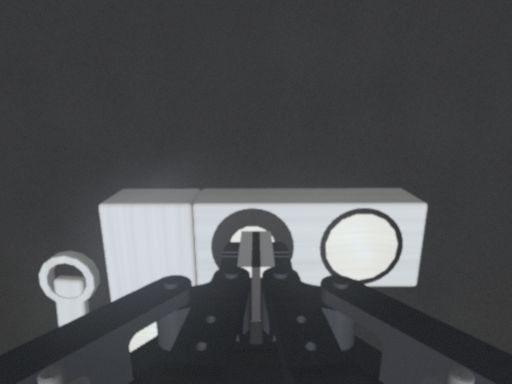

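Dome 4 is down, the others are up, and the frame is in place. Next is dome 5, a further (-24, +45.5).

>>> arm_command(
  rows=[
    [[-2.4,4.6,0],0,1],
    [[-2.4,4.6,0],0,1],
    [[-2.4,4.6,0],0,1],
    [[-2.4,4.6,0],0,1],
    [[-2.4,4.6,0],0,1],
    [[-2.4,4.5,0],0,1],
    [[-2.4,4.5,0],0,1],
    [[-2.4,4.5,0],0,1],
    [[-2.4,4.5,0],0,1],
    [[-2.4,4.5,0],0,1],
    [[0,0,0],0,1],
    [[0,0,0],0,1],
  ],
)

```text
t: 19.95
tcp_pos: [0.489, 0.0891, 0.0223]
tool_rot: [-0.245, 0.97, 0.0, -0.0]
force: [0.5, 1.2, 2.0]
finger_gap: -0.003
```

```bash
python3 a.py 6; python3 - <<'E'
from station import manip
import cv2
w=manip.snapshot("wrist");cv2.imwrite("pics/w12.png",w)
s=manip.snapshot("scene");cv2.imwrite("pics/s12.png",cv2.resize(s[180:280,200:330],None,fx=5,fy=5,interpolation=2))
E
```

```text
20.25 [489.04  88.84  22.21] [0.03 0.11 0.02] [0.21 1.82 2.25] [0.7  0.27 0.2 ]
```

View pics/s12.png

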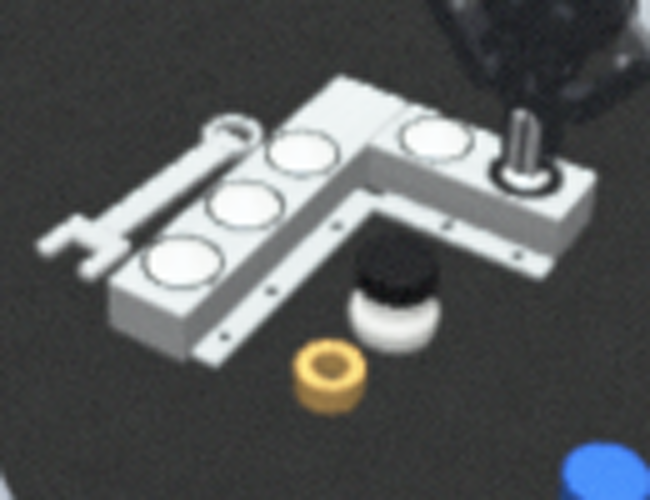

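View pics/w12.png

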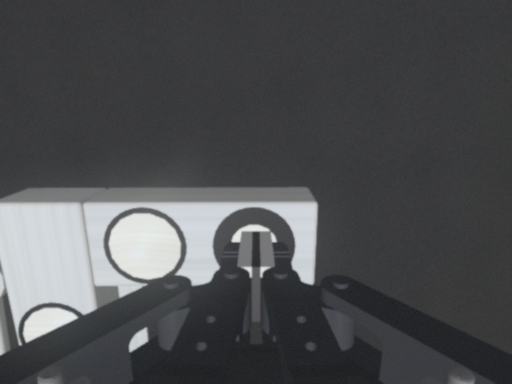

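Dome 5 is held down at about 2.2 N. Domes 1–4 are up, and the frame, tub, gland and wrench show at the same pixels as in the first picture. I'm handing the job in now.

```bash
python3 -c "
from station import manip
print(manip.sign_off())"
```

```text
the job is handed in; nothing more can be done
None
```

I slid the shut fingertips along all five domes in order. The job was handed in at about t = 20 s with dome 5 still held down.

- **Domes:** Each dome visibly dipped, by about 3.5–4 mm at 2.2–2.4 N. In the last scene picture dome 5 is down and domes 1–4 are back up.
- **Frame and bystanders:** The frame, tub, gland and wrench appear at the same pixels as at the start. I did not re-check the driver, sander, rivet box or cleaner at the end, but the arm never went low near them.
- **Fingertip height (disagreed):** Contact came with the TCP at about 26 mm. That puts the shut fingertips some 12 mm behind the TCP, where the text says they stand 11 mm ahead of it. I therefore set the pressing height from the measured force and the pictures.
- **Camera fits (disagreed):** The top and scene cameras placed the frame about 5 mm apart. I used the combined fit, which agreed with the wrist camera to about 0.5 mm.

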